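# Shear the top flywheel off the stack into its nest and latch it

### The arm

A 6-joint arm with a two-finger parallel gripper is mounted at the origin on the work surface. World frame = base frame: x ahead of the robot, y to its left, z up, the work surface at z = 0. Lengths are in m, angles in rad, forces in N, time in s.
With the tool pointing down it reaches from about 0.3 to 0.75 m from the base axis. Payload 8.5 kg.
Tool frame: the origin (TCP) lies at the very end of the fingers, on their centre line; the grasp point (between the pads) lies 19 mm behind it; z points along the fingers, y is the direction in which the jaws open and shut (so a half turn about z gives the same grasp; the last joint's range is limited). The gripper opens to 85 mm and grips with 20 to 120 N. Pads are 22 mm wide; open, the fingers measure 114 mm over their backs; the gripper's body (76 mm by 85 mm) begins 54 mm behind the grasp point. The pads swing forward as they close: fully open they stand 13 mm farther back than shut.
Start: joints at [0.922, 0.381, 1.297, -0, 1.464, -0.215], TCP at [0.231, 0.499, 0.231] pointing down, gripper open.
Joint ranges: [-3.11, 3.11], [-0.89, 2.33], [0.22, 2.48], [-1.42, 4.56], [0.17, 2.85], [-2.88, 2.88]. Speed limits (rad/s): [2.39, 2.39, 3.14, 3.14, 3.14, 3.14].

### API

Orientations are given as [roll, pitch, yaw] about the fixed x, y, z axes, in that order (R = Rz(yaw) Ry(pitch) Rx(roll)).
In Python, from cell import env gives the robot as it stands.
- The arm moves only by the tool drive_tool, never from a script. Its argument "increments" is a list of rows, each an object of numbers: "tx", "ty", "tz": the shift along the tool's x, y, z in mm; "ax", "ay", "az": the turn, a rotation vector about the tool's x, y, z in rad. In form: [{"tx": .., "ty": .., "tz": .., "ax": .., "ay": .., "az": ..}, ...]. A call has exactly 5 rows; each row is the pose to reach, as a shift and turn from the pose measured when the call began, along the tool's axes at that moment; what a row does not reach only later rows make up. A row lasts 1/8 s, in which the tool goes at most 62.5 mm and 10.7 degrees, less where a joint would pass 70% of its speed; a pose out of reach is approached as far as the arm can. A call with a gripper value outside its range is refused whole. "grip" is the opening, from 0 (shut) to 1 (fully open), set as the call begins (left out, the last holds). The fingers move at their own pace and stop on an object; "force" is the grip in N (left out, the last holds). Time passes only in rows, so rows that repeat a pose let the fingers close, or fill a call up. It gives the time, the measured TCP pose, the force and the opening at its end, in the units of the state.
- env.get_state(): the state, without advancing time (a new reading comes with each control period).
- env.snapshot(name): name is "scene" or "top"; returns a dict with "frame" (420x560x3 uint8, blue, green, red), "camera_matrix" (3x3 intrinsics, pixels), "k1" (the pictures are not rectified: a ray, as slopes to the right and down, at radius r is drawn at 1 + k1 r^2 times it, then the intrinsics apply), "rvec" (rotation vector, rad) and "tvec" (3), from world to camera coordinates, as OpenCV has them. Camera axes: x right, y down, z forward; pixel columns grow to the right and rows downward; lengths in m; the calibration is good to about 2 mm. A picture is of the moment at which its call begins. There is no depth.
- env.finish_job(): hands the job in, once; it reports no verdict.
The state is a dict: "t": time; "joint_positions": joint angles; "qvel": joint speeds; "effort": joint torques, N m; "tool_pos": TCP position; "orientation": TCP orientation; "contact_force": force on the tool from outside, world axes, zero at the start; "moment": the same for the moment, N m; "grip_width": finger opening in m.
Only numpy, scipy, OpenCV 4.12 (cv2) and the standard library are available. Lean on these libraries where they do the work, as an engineer would, in place of code of your own. Each camera call takes 0.05 s, during which the arm holds its last target. There are 200 camera calls.

### The job

Slide the top flywheel sideways off the stack and along the steel bed, without lifting it, until it is fully home against both faces of the V stop, and keep pressing it home gently (10 to 15 N, never more than 20 N) for half a second. Then swing the brass toggle fully closed behind it, again gently, and let go. The two flywheels underneath must stay where they are, and leave everything else on the counter alone.

Things in the scene. Friction and masses are not known exactly. Their poses are not given: they have to be found in the camera images.
- flywheel: the top flywheel of a stack of three equal flat nickel discs: 64 mm diameter, 12 mm thick, about 250 g; origin at the centre of its underside, z up. Its underside starts 36 mm above the counter.
- wheel_mid: the flywheel under it, same size; origin at the centre of its underside (24 mm above the counter). Must stay.
- wheel_low: the lowest flywheel of the stack, same size, resting on the jig's base plate, whose top is 12 mm above the counter. Must stay.
- jig: fixed steel loading jig; origin on the counter, its x axis is the push direction. Base plate: x -115 to 150 mm, y -73 to 117, 12 mm thick. The stack stands on it at x = -44, y = 0. Bed: flat block, x -4 to 116, y -38 to 38, top 34.5 mm above the counter, 1.5 mm below the top flywheel's underside; 8 mm gap between stack and bed. Free space behind and beside the stack.
- nest (a point): nominal place of the underside's centre of a flywheel at home: on the bed's top, x = 48, y = 0 mm of the jig, with its axes. Two upright blocks (14 mm tall, 8 mm thick, faces 26 mm long) form a V open to the jig's -x; a flywheel at home touches both, 35 degrees either side of +x. The V is clamped rigidly anywhere within 14 mm of nominal along x, not measured: find it by feel.
- latch_pivot (a point): the vertical hinge axis of the brass toggle, at x = -4, y = 62 mm of the jig, 43.5 mm above the counter, with the jig's axes
- toggle (a joint): angle of the brass toggle, rad, growing anticlockwise from above. At angle a its arm points from the pivot in direction 2.618 + a from the jig's +x. Starts open (0 to 0.5); closed on a rigid stop at 2.094: the arm then points to the jig's -y, 1.5 to 29.5 mm behind the rim of a flywheel at home. Stiff hinge (0.08 N m, about 2 N at the pin): stays where left.
- toggle_pin (a point): middle of the toggle's upright brass pin, by which it is swung: 10 mm diameter, 45 mm from the pivot, from 43 to 81 mm above the counter, with a 12.4 mm ball on its end (top at 90 mm); this point is 61.5 mm up. The arm is a 9 mm round bar, 70 mm long, 39 to 48 mm above the counter, and passes over the two flywheels left in the stack.
- sedan: bystander: cream tin sedan body, 132 x 55 mm, 60 mm tall; origin at the centre of its underside
- frog: bystander: green enamel tin frog, 54 mm across, 42 mm tall; origin at the centre of its underside
- screwdriver: bystander: screwdriver with a walnut handle, 190 mm long, lying beside the jig
- rivet_jar: bystander: glass jar with a steel cap, 52 mm diameter, 65 mm tall; origin at the centre of its underside
- bezel: bystander: brass ring, 44 mm diameter, 8 mm thick, lying flat
- wind_key: bystander: small steel winding key lying flat, 48 mm long
Not all that is in view belongs to the job. What is shaped like the flywheel but purple, red or turquoise is not meant.

How it is judged:
By the outcome, as a careful person would: the job done as asked, in the order asked, and still so for the second after the job is handed in, with the robot touching nothing.
It also fails if it takes over 64 s, if anything falls off the work surface, if the arm or the gripper's body presses on something with over 40 N, if the wrist force passes 120 N, or if a joint passes its speed limit or range.

## Working session

There is one attempt and no reset: what is moved stays moved. The work goes in short steps, Python scripts to look and compute and a tool call to move; the robot and the scene stay as the last step left them, time stands still between calls to the robot, and variables do not carry over. Pictures are saved under pics/ and viewed, about 8 in all and at most 12, crops included, and the job is handed in when it is done.

Besides the shell and the picture viewer there is one more tool, called after "Emit:" by a JSON object that holds its "fn" and its "kwargs", one argument or row to a line. drive_tool: Moves the arm, as the interface text tells. Its arguments: {"type":"object","properties":{"increments":{"type":"array","items":{"type":"object","properties":{"tx":{"type":"number"},"ty":{"type":"number"},"tz":{"type":"number"},"ax":{"type":"number"},"ay":{"type":"number"},"az":{"type":"number"}}}},"grip":{"type":"number"},"force":{"type":"number"}},"required":["increments"]}

```bash
ls; mkdir -p pics; cat > h.py <<'E'
import cv2,numpy as np
from cell import env
def cam(s):
    K=np.array(s["camera_matrix"]);R,_=cv2.Rodrigues(np.array(s["rvec"],float));t=np.array(s["tvec"],float).ravel();return K,R,t,s["k1"]
def proj(s,P):
    K,R,t,k=cam(s);c=np.atleast_2d(P)@R.T+t;u=c[:,:2]/c[:,2:];u=u*(1+k*(u**2).sum(1,keepdims=True))
    return u*[K[0,0],K[1,1]]+K[:2,2]
def unproj(s,uv,z):
    K,R,t,k=cam(s);d=(np.atleast_2d(uv)-K[:2,2])/[K[0,0],K[1,1]];u=d.copy()
    for _ in range(20):u=d/(1+k*(u**2).sum(1,keepdims=True))
    r=np.c_[u,np.ones(len(u))]@R;o=-R.T@t
    return o+r*((z-o[2])/r[:,2])[:,None]
E
python3 - <<'E'
from h import *
import pickle
for n in("top","scene"):
    s=env.snapshot(n);pickle.dump(s,open(n+"0.pkl","wb"));cv2.imwrite(f"pics/{n}0.png",cv2.resize(s["frame"],(800,600),interpolation=cv2.INTER_CUBIC))
print(env.get_state())
E
```

```text
pics
{'t': 0.1, 'joint_positions': array([ 9.21712746e-01,  3.81093416e-01,  1.29815845e+00,  1.49840791e-05,
        1.46358793e+00, -2.15294264e-01]), 'qvel': array([ 4.85276116e-04, -3.10100271e-03, -3.10380481e-03, -7.70957385e-05,
       -1.62095527e-04, -9.27902370e-04]), 'effort': array([ 3.76102413e-03, -4.49215078e+01, -2.31657404e+01, -1.82357580e-04,
        3.63338258e-03, -7.12020915e-05]), 'tool_pos': array([0.23100652, 0.49884876, 0.23080137]), 'orientation': array([-3.14037748e+00, -2.80986900e-04,  2.70780155e+00]), 'contact_force': array([-1.1811387 , -0.71112466, -0.81779322]), 'moment': array([0.00963336, 0.03374354, 0.01226778]), 'grip_width': 0.08532269546646237}
```

View pics/top0.png

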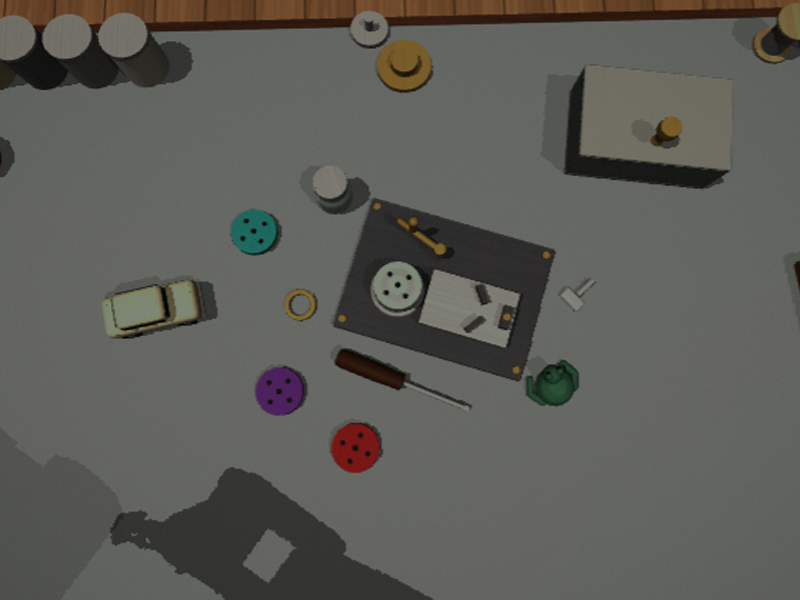

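View pics/scene0.png

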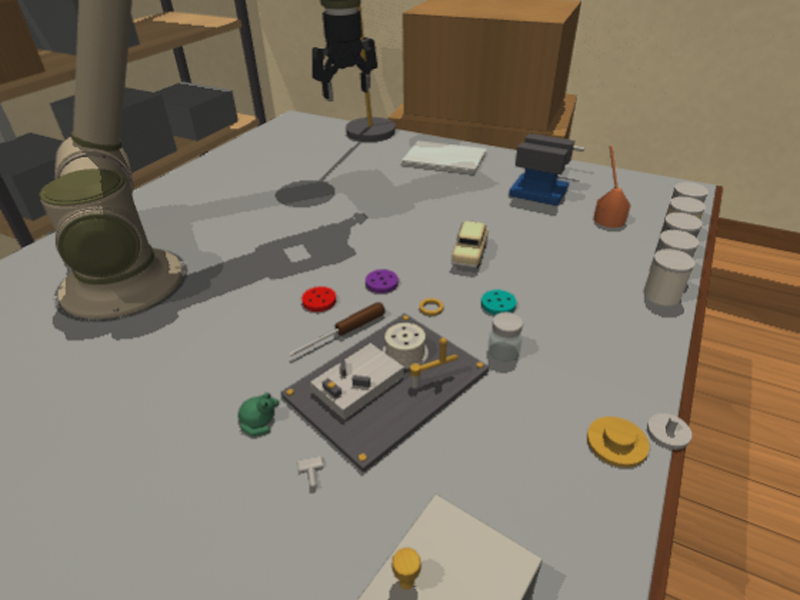

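The top view shows the jig plate with corners at about (372,199), (553,249), (521,380) and (334,325). The stack is near (397,287), the V near (480,308), and the toggle pivot near (440,250) with its pin near (412,222). I'll fit the jig pose and look closer.

```bash
python3 - <<'E'
from h import *
import pickle
s=pickle.load(open("top0.pkl","rb"))
f=s["frame"][130:275,225:400]
cv2.imwrite("pics/crop0.png",cv2.resize(f,None,fx=4.5,fy=4,interpolation=cv2.INTER_CUBIC)[:600,:800])
uv=np.array([(372,199),(553,249),(521,380),(334,325)])*.7
W=unproj(s,uv,.012)[:,:2]
J=np.array([(-115,117),(150,117),(150,-73),(-115,-73)])/1000
Jc=J-J.mean(0);Wc=W-W.mean(0)
U,S,V=np.linalg.svd(Jc.T@Wc);R=V.T@U.T;yaw=np.arctan2(R[1,0],R[0,0]);o=W.mean(0)-R@J.mean(0)
print(o,yaw,(J@R.T+o-W)*1000)
o_=-cv2.Rodrigues(s["rvec"])[0].T@s["tvec"];print("cam",o_)
for z,p in((.048,(397,283)),(.0435,(440,250))):
    w=unproj(s,np.array(p)*.7,z)[0,:2];print(R.T@(w-o))
E
```

```text
[0.57773358 0.01526267] -1.8785816409547405 [[ 1.92482969  0.08549582]
 [ 0.90306454 -1.98362786]
 [-0.82896483 -0.03687996]
 [-1.99892941  1.93501201]]
cam [0.45934649 0.06454241 0.77970267]
[-0.04554943  0.00276359]
[-0.00293781  0.06246487]
```

View pics/crop0.png

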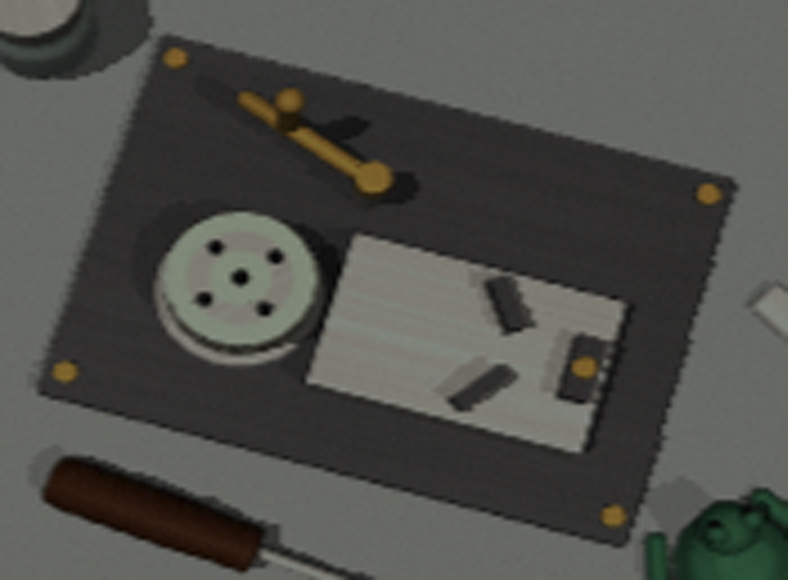

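```bash
cat >> h.py <<'E'
E
python3 - <<'E'
from h import *
import pickle
from scipy.optimize import least_squares
s=pickle.load(open("top0.pkl","rb"))
c=lambda L:np.array(L,float)/[4.5,4]+[225,130]-.4
P=[(-115,117,12),(150,117,12),(150,-73,12),(-115,-73,12),(-4,38,34.5),(116,38,34.5),(116,-38,34.5),(-4,-38,34.5),(-44,0,48)]
uv=c([(163,36),(735,183),(627,545),(40,392),(355,236),(627,302),(585,452),(307,382),(240,277)])
P=np.array(P)/1000
def w(p,P):
    C,S=np.cos(p[2]),np.sin(p[2]);return np.c_[P[:,0]*C-P[:,1]*S+p[0],P[:,0]*S+P[:,1]*C+p[1],P[:,2]]
r=least_squares(lambda p:(proj(s,w(p,P))-uv).ravel(),[.578,.015,-1.8786],loss="soft_l1")
p=r.x;print(p,(proj(s,w(p,P))-uv).round(1).tolist())
def inv(uvc,z):
    q=unproj(s,c([uvc]),z)[0,:2]-p[:2];C,S=np.cos(p[2]),np.sin(p[2]);return np.round([1000*(C*q[0]+S*q[1]),1000*(-S*q[0]+C*q[1])],1)
print("disc",inv((240,277),.048),"pivot",inv((374,178),.050),"ball",inv((289,100),.084),"armtip",inv((245,98),.0435))
# V block ends (top face, inner edges guessed)
for q in((485,282),(500,277),(527,325),(508,333),(508,366),(517,374),(447,400),(460,410)):print(q,inv(q,.0485))
np.save("jig.npy",p)
E
cat >> h.py <<'E'
J=np.load("jig.npy")
def pose(x=None,y=None,z=None,yaw=0):
    "print state in jig mm (yaw 0: tool x=-jig x) and, if target given, the move in current tool axes"
    from scipy.spatial.transform import Rotation as Ro
    s=env.get_state();C,S=np.cos(J[2]),np.sin(J[2]);A=np.array([[C,-S,0],[S,C,0],[0,0,1]])
    q=A.T@(s["tool_pos"]-[J[0],J[1],0])*1e3
    Rt=Ro.from_euler("xyz",s["orientation"]).as_matrix()
    print("t%.2f"%s["t"],"jig",q.round(1),"F jig",(A.T@s["contact_force"]).round(1),"M",np.round(s["moment"],2),"w%.1f"%(s["grip_width"]*1e3))
    if x is not None:
        Rd=A@Ro.from_euler("xyz",[np.pi,0,np.pi+yaw]).as_matrix()
        print("move",(Rt.T@A@(np.array([x,y,z])-q)).round(1),"rotvec",Ro.from_matrix(Rt.T@Rd).as_rotvec().round(3))
E
python3 -c "
from h import *
pose(-115,0,110)"
```

```text
[ 0.57832302  0.01546711 -1.88464677] [[-0.2, -0.7], [0.2, -1.3], [0.3, 0.7], [-0.9, 0.2], [0.2, -1.0], [0.3, -0.1], [-0.5, 0.6], [-0.0, 0.3], [0.3, 0.4]]
disc [-44.7   0.6] pivot [-4.  61.8] ball [-47.   78.2] armtip [-67.5  85.9]
(485, 282) [54.  27.1]
(500, 277) [59.4 31.2]
(527, 325) [76.1 12.3]
(508, 333) [69.5  6.4]
(508, 366) [73.5 -8.5]
(517, 374) [ 78.1 -11.1]
(447, 400) [ 53.5 -31. ]
(460, 410) [ 59.9 -34. ]
t0.10 jig [-352.5 -479.6  230.8] F jig [ 1.  -0.9 -0.8] M [0.01 0.03 0.01] w85.3
move [-504.6 -178.3  120.9] rotvec [-1.000e-03  1.000e-03  1.451e+00]
```

Emit:
{"fn": "drive_tool", "kwargs": {
  "increments": [
    {"tx": -40, "ty": -14, "tz": 4, "az": 0.12},
    {"tx": -90, "ty": -32, "tz": 10, "az": 0.28},
    {"tx": -145, "ty": -51, "tz": 20, "az": 0.44},
    {"tx": -200, "ty": -70, "tz": 30, "az": 0.6},
    {"tx": -250, "ty": -88, "tz": 40, "az": 0.75}
  ],
  "grip": 0.2,
  "force": 20
}}

```text
validation failed for argument at $.in...
```

```bash
python3 -c "
from h import *
pose(-115,0,110)"
```

```text
t0.10 jig [-352.5 -479.6  230.8] F jig [ 1.  -0.9 -0.8] M [0.01 0.03 0.01] w85.3
move [-504.6 -178.3  120.9] rotvec [-1.000e-03  1.000e-03  1.451e+00]
```

Emit:
{"fn": "drive_tool", "kwargs": {
  "increments": [
    {"tx": -40, "ty": -14, "tz": 4, "ax": 0, "ay": 0, "az": 0.12},
    {"tx": -90, "ty": -32, "tz": 10, "ax": 0, "ay": 0, "az": 0.28},
    {"tx": -145, "ty": -51, "tz": 20, "ax": 0, "ay": 0, "az": 0.44},
    {"tx": -200, "ty": -70, "tz": 30, "ax": 0, "ay": 0, "az": 0.6},
    {"tx": -250, "ty": -88, "tz": 40, "ax": 0, "ay": 0, "az": 0.75}
  ],
  "grip": 0.2,
  "force": 20
}}

```text
t: 0.72
tool_pos: [0.422, 0.3123, 0.1903]
orientation: [-3.14, 0.001, 1.952]
contact_force: [0.2, 0.8, 0.5]
grip_width: 0.0171
```

```bash
python3 -c "
from h import *
pose(-115,0,110)"
```

```text
t0.72 jig [-234.  -240.3  190.3] F jig [-0.8 -0.   0.5] M [ 0.03  0.02 -0.03] w17.1
move [-245.3  108.4   80.3] rotvec [-0.001  0.001  0.695]
```

Emit:
{"fn": "drive_tool", "kwargs": {
  "increments": [
    {"tx": -50, "ty": 22, "tz": 16, "ax": 0, "ay": 0, "az": 0.14},
    {"tx": -100, "ty": 44, "tz": 32, "ax": 0, "ay": 0, "az": 0.28},
    {"tx": -150, "ty": 66, "tz": 48, "ax": 0, "ay": 0, "az": 0.42},
    {"tx": -200, "ty": 88, "tz": 64, "ax": 0, "ay": 0, "az": 0.56},
    {"tx": -245, "ty": 108, "tz": 80, "ax": 0, "ay": 0, "az": 0.695}
  ]
}}

```text
t: 1.35
tool_pos: [0.6144, 0.1234, 0.1094]
orientation: [-3.14, 0.002, 1.252]
contact_force: [0.5, 1.4, -0.0]
grip_width: 0.0167
```

```bash
python3 -c "
from h import *
import pickle
pose(-105,0,39)
s=env.snapshot('top');pickle.dump(s,open('top1.pkl','wb'))
cv2.imwrite('pics/top1.png',cv2.resize(s['frame'][110:275,200:400],None,fx=4,fy=3.6,interpolation=cv2.INTER_CUBIC))"
```

```text
t1.35 jig [-113.8    1.   109.4] F jig [-1.5  0.1 -0. ] M [-0.07 -0.04 -0.07] w16.7
move [-8.7 -0.9 70.4] rotvec [-0.001  0.002 -0.005]
```

Emit:
{"fn": "drive_tool", "kwargs": {
  "increments": [
    {"tx": -2, "ty": -0.5, "tz": 15, "ax": 0, "ay": 0, "az": -0.005},
    {"tx": -4, "ty": -1, "tz": 32, "ax": 0, "ay": 0, "az": -0.005},
    {"tx": -5, "ty": -1, "tz": 50, "ax": 0, "ay": 0, "az": -0.005},
    {"tx": -5, "ty": -1, "tz": 63, "ax": 0, "ay": 0, "az": -0.005},
    {"tx": -5, "ty": -1, "tz": 70, "ax": 0, "ay": 0, "az": -0.005}
  ]
}}

```text
t: 2.02
tool_pos: [0.6139, 0.1149, 0.036]
orientation: [-3.139, 0.004, 1.249]
contact_force: [0.7, 0.4, 0.1]
grip_width: 0.0169
```

```bash
python3 -c "
from h import *
import pickle
pose(-90,0,39)
s=env.snapshot('scene');pickle.dump(s,open('sc1.pkl','wb'))
cv2.imwrite('pics/sc1.png',cv2.resize(s['frame'][190:330,190:370],None,fx=4.2,fy=4.2,interpolation=cv2.INTER_CUBIC))"
```

```text
t2.02 jig [-105.5    3.2   36. ] F jig [-0.6  0.5  0.1] M [0.03 0.01 0.01] w16.9
move [-15.6  -3.   -2.9] rotvec [-0.003  0.004 -0.008]
```

View pics/sc1.png

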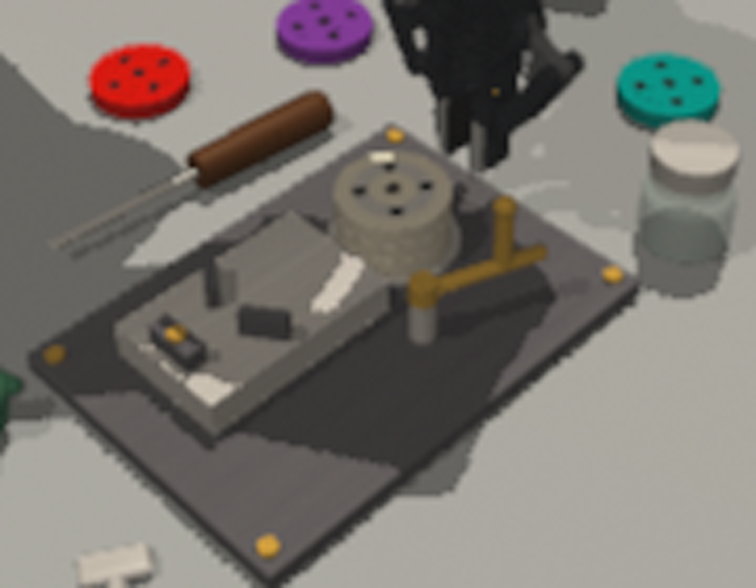

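The picture shows the fingers behind the stack. A gripper knuckle sticks out toward the toggle side at crop (575,65). I'll check how far it clears the pin.

```bash
python3 -c "
from h import *
import pickle
from scipy.optimize import least_squares
s=pickle.load(open('sc1.pkl','rb'))
C,S=np.cos(J[2]),np.sin(J[2])
def px(x,y,z):return proj(s,[[x*C/1e3-y*S/1e3+J[0],x*S/1e3+y*C/1e3+J[1],z/1e3]])[0]
for n,q,x in(('knuckle',(578,62),-105),('fingertip+',(490,168),-100),('fingertip-',(450,150),-100),('knuckle bottom',(560,85),-105)):
    t=np.array(q)/4.2+190
    print(n,least_squares(lambda v:px(x,v[0],v[1])-t,[30,60]).x.round())
pose(-90,0,39);pose();pose()"
```

```text
knuckle [ 73. 138.]
fingertip+ [22. 41.]
fingertip- [-8. 36.]
knuckle bottom [ 63. 118.]
t2.08 jig [-105.4    3.1   35.5] F jig [-0.3 -0.7 -2.1] M [-0.04  0.02 -0.03] w17.2
move [-15.4  -3.   -3.4] rotvec [-0.003  0.004 -0.008]
t2.08 jig [-105.4    3.1   35.5] F jig [-0.3 -0.7 -2.1] M [-0.04  0.02 -0.03] w17.2
t2.08 jig [-105.4    3.1   35.5] F jig [-0.3 -0.7 -2.1] M [-0.04  0.02 -0.03] w17.2
```

Emit:
{"fn": "drive_tool", "kwargs": {
  "increments": [
    {"tx": 0, "ty": -1, "tz": -2, "ax": 0, "ay": 0, "az": -0.004},
    {"tx": -3, "ty": -2, "tz": -3.5, "ax": -0.001, "ay": 0.002, "az": -0.008},
    {"tx": -6, "ty": -3, "tz": -3.5, "ax": -0.002, "ay": 0.004, "az": -0.008},
    {"tx": -9, "ty": -3, "tz": -3.5, "ax": -0.003, "ay": 0.004, "az": -0.008},
    {"tx": -12, "ty": -3, "tz": -3.5, "ax": -0.003, "ay": 0.004, "az": -0.008}
  ]
}}

```text
t: 2.7
tool_pos: [0.6071, 0.104, 0.0392]
orientation: [-3.142, -0.0, 1.257]
contact_force: [0.3, 0.0, -0.2]
grip_width: 0.0172
```

```bash
python3 -c "
from h import *
pose(-80,0,39)"
```

```text
t2.70 jig [-93.1   0.1  39.2] F jig [-0.1  0.3 -0.2] M [-0.03  0.03  0.03] w17.2
move [-13.1  -0.1   0.2] rotvec [-0. -0. -0.]
```

Emit:
{"fn": "drive_tool", "kwargs": {
  "increments": [
    {"tx": -2, "ty": 0, "tz": 0, "ax": 0, "ay": 0, "az": 0},
    {"tx": -5, "ty": 0, "tz": 0, "ax": 0, "ay": 0, "az": 0},
    {"tx": -8, "ty": 0, "tz": 0, "ax": 0, "ay": 0, "az": 0},
    {"tx": -11, "ty": 0, "tz": 0, "ax": 0, "ay": 0, "az": 0},
    {"tx": -14, "ty": 0, "tz": 0, "ax": 0, "ay": 0, "az": 0}
  ]
}}

```text
t: 3.32
tool_pos: [0.6027, 0.0906, 0.0392]
orientation: [-3.142, -0.0, 1.257]
contact_force: [0.4, 1.7, 0.6]
grip_width: 0.0171
```

```bash
python3 -c "
from h import *
pose(-60,0,39)"
```

```text
t3.33 jig [-79.    0.   39.2] F jig [-1.7 -0.1  0.6] M [ 0.2  -0.06 -0.01] w17.1
move [-19.   -0.    0.1] rotvec [-0. -0. -0.]
```

Emit:
{"fn": "drive_tool", "kwargs": {
  "increments": [
    {"tx": -3, "ty": 0, "tz": 0, "ax": 0, "ay": 0, "az": 0},
    {"tx": -7, "ty": 0, "tz": 0, "ax": 0, "ay": 0, "az": 0},
    {"tx": -11, "ty": 0, "tz": 0, "ax": 0, "ay": 0, "az": 0},
    {"tx": -15, "ty": 0, "tz": 0, "ax": 0, "ay": 0, "az": 0},
    {"tx": -18, "ty": 0, "tz": 0, "ax": 0, "ay": 0, "az": 0}
  ]
}}

```text
t: 3.95
tool_pos: [0.5971, 0.0732, 0.0392]
orientation: [3.142, -0.0, 1.257]
contact_force: [0.6, 1.6, 1.2]
grip_width: 0.0173
```

```bash
python3 -c "
from h import *
import pickle
pose(-30,0,39)
s=env.snapshot('scene')
cv2.imwrite('pics/sc2.png',cv2.resize(s['frame'][190:330,190:370],None,fx=4.2,fy=4.2,interpolation=cv2.INTER_CUBIC))"
```

```text
t3.95 jig [-60.7   0.1  39.2] F jig [-1.7  0.1  1.2] M [ 0.19 -0.11 -0.02] w17.3
move [-30.7  -0.    0.2] rotvec [ 0. -0. -0.]
```

View pics/sc2.png

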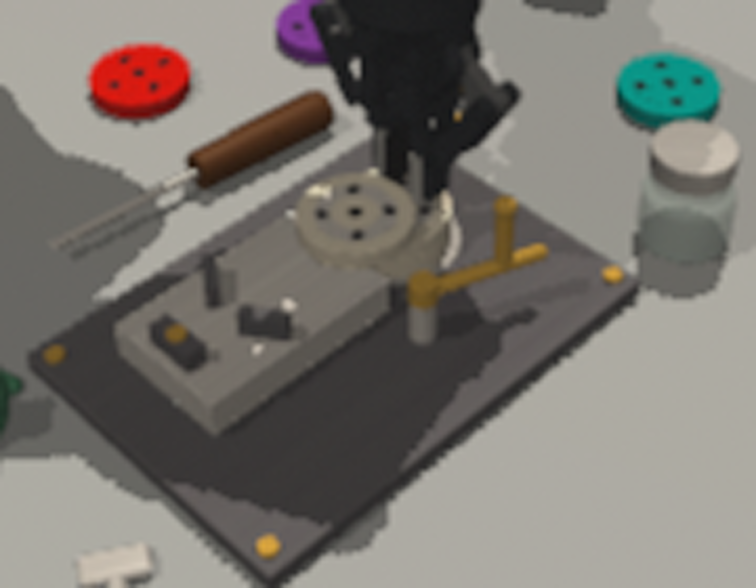

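The disc is sliding onto the bed ahead of both fingers (crop (355,210)), and the lower wheels are still in place.

Emit:
{"fn": "drive_tool", "kwargs": {
  "increments": [
    {"tx": -3, "ty": 0, "tz": 0, "ax": 0, "ay": 0, "az": 0},
    {"tx": -7, "ty": 0, "tz": 0, "ax": 0, "ay": 0, "az": 0},
    {"tx": -11, "ty": 0, "tz": 0, "ax": 0, "ay": 0, "az": 0},
    {"tx": -15, "ty": 0, "tz": 0, "ax": 0, "ay": 0, "az": 0},
    {"tx": -18, "ty": 0, "tz": 0, "ax": 0, "ay": 0, "az": 0}
  ]
}}

```text
t: 4.62
tool_pos: [0.5913, 0.0555, 0.0391]
orientation: [-3.141, 0.0, 1.256]
contact_force: [-0.3, 0.2, 0.1]
grip_width: 0.0168
```

Emit:
{"fn": "drive_tool", "kwargs": {
  "increments": [
    {"tx": -3, "ty": 0, "tz": 0, "ax": 0, "ay": 0, "az": 0},
    {"tx": -7, "ty": 0, "tz": 0, "ax": 0, "ay": 0, "az": 0},
    {"tx": -11, "ty": 0, "tz": 0, "ax": 0, "ay": 0, "az": 0},
    {"tx": -15, "ty": 0, "tz": 0, "ax": 0, "ay": 0, "az": 0},
    {"tx": -18, "ty": 0, "tz": 0, "ax": 0, "ay": 0, "az": 0}
  ]
}}

```text
t: 5.25
tool_pos: [0.5856, 0.0381, 0.0391]
orientation: [-3.141, 0.0, 1.256]
contact_force: [1.0, 0.8, 0.1]
grip_width: 0.017
```

```bash
python3 -c "
from h import *
import pickle
pose(-12,0,39)
s=env.snapshot('top');pickle.dump(s,open('top2.pkl','wb'))
cv2.imwrite('pics/top2.png',cv2.resize(s['frame'][130:275,225:400],None,fx=4.5,fy=4,interpolation=cv2.INTER_CUBIC))"
```

```text
t5.25 jig [-23.8  -0.   39.1] F jig [-1.1  0.7  0.1] M [ 0.16 -0.05  0.01] w17.0
move [-11.8   0.    0.1] rotvec [-0.     0.    -0.001]
```

View pics/top2.png

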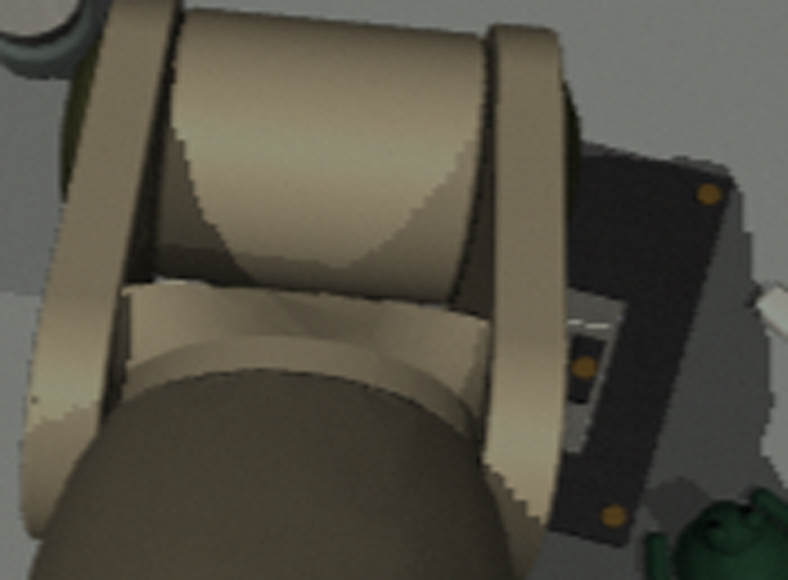

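Emit:
{"fn": "drive_tool", "kwargs": {
  "increments": [
    {"tx": -2, "ty": 0, "tz": 0, "ax": 0, "ay": 0, "az": 0},
    {"tx": -4, "ty": 0, "tz": 0, "ax": 0, "ay": 0, "az": 0},
    {"tx": -6, "ty": 0, "tz": 0, "ax": 0, "ay": 0, "az": 0},
    {"tx": -8, "ty": 0, "tz": 0, "ax": 0, "ay": 0, "az": 0},
    {"tx": -9.5, "ty": 0, "tz": 0, "ax": 0, "ay": 0, "az": 0}
  ]
}}

```text
t: 5.92
tool_pos: [0.5826, 0.0287, 0.0391]
orientation: [-3.141, 0.0, 1.256]
contact_force: [0.3, 1.0, 0.8]
grip_width: 0.017
```

Emit:
{"fn": "drive_tool", "kwargs": {
  "increments": [
    {"tx": -0.3, "ty": 0, "tz": 0, "ax": 0, "ay": 0, "az": 0},
    {"tx": -0.6, "ty": 0, "tz": 0, "ax": 0, "ay": 0, "az": 0},
    {"tx": -0.9, "ty": 0, "tz": 0, "ax": 0, "ay": 0, "az": 0},
    {"tx": -1.2, "ty": 0, "tz": 0, "ax": 0, "ay": 0, "az": 0},
    {"tx": -1.5, "ty": 0, "tz": 0, "ax": 0, "ay": 0, "az": 0}
  ]
}}

```text
t: 6.55
tool_pos: [0.5822, 0.0273, 0.0391]
orientation: [-3.141, 0.0, 1.256]
contact_force: [0.2, 2.5, -1.2]
grip_width: 0.017
```

```bash
python3 -c "
from h import *
pose(-12,0,39)"
```

```text
t6.55 jig [-12.4   0.   39.1] F jig [-2.4 -0.6 -1.2] M [ 0.21 -0.08  0.01] w17.0
move [-0.4 -0.   0.1] rotvec [-0.     0.    -0.001]
```

Emit:
{"fn": "drive_tool", "kwargs": {
  "increments": [
    {"tx": -0.4, "ty": 0, "tz": 0, "ax": 0, "ay": 0, "az": 0},
    {"tx": -0.8, "ty": 0, "tz": 0, "ax": 0, "ay": 0, "az": 0},
    {"tx": -1.2, "ty": 0, "tz": 0, "ax": 0, "ay": 0, "az": 0},
    {"tx": -1.6, "ty": 0, "tz": 0, "ax": 0, "ay": 0, "az": 0},
    {"tx": -2, "ty": 0, "tz": 0, "ax": 0, "ay": 0, "az": 0}
  ]
}}

```text
t: 7.18
tool_pos: [0.5815, 0.0253, 0.0391]
orientation: [-3.141, 0.0, 1.256]
contact_force: [-0.3, 1.6, 0.2]
grip_width: 0.0169
```

Emit:
{"fn": "drive_tool", "kwargs": {
  "increments": [
    {"tx": -0.4, "ty": 0, "tz": 0, "ax": 0, "ay": 0, "az": 0},
    {"tx": -0.8, "ty": 0, "tz": 0, "ax": 0, "ay": 0, "az": 0},
    {"tx": -1.2, "ty": 0, "tz": 0, "ax": 0, "ay": 0, "az": 0},
    {"tx": -1.5, "ty": 0, "tz": 0, "ax": 0, "ay": 0, "az": 0},
    {"tx": -1.8, "ty": 0, "tz": 0, "ax": 0, "ay": 0, "az": 0}
  ]
}}

```text
t: 7.8
tool_pos: [0.581, 0.0236, 0.0391]
orientation: [-3.141, 0.0, 1.256]
contact_force: [0.8, -0.3, -0.4]
grip_width: 0.0169
```

Emit:
{"fn": "drive_tool", "kwargs": {
  "increments": [
    {"tx": -0.4, "ty": 0, "tz": 0, "ax": 0, "ay": 0, "az": 0},
    {"tx": -0.7, "ty": 0, "tz": 0, "ax": 0, "ay": 0, "az": 0},
    {"tx": -1.0, "ty": 0, "tz": 0, "ax": 0, "ay": 0, "az": 0},
    {"tx": -1.3, "ty": 0, "tz": 0, "ax": 0, "ay": 0, "az": 0},
    {"tx": -1.6, "ty": 0, "tz": 0, "ax": 0, "ay": 0, "az": 0}
  ]
}}

```text
t: 8.43
tool_pos: [0.5807, 0.0223, 0.0392]
orientation: [3.142, -0.0, 1.256]
contact_force: [2.0, 3.8, -1.0]
grip_width: 0.017
```

```bash
python3 -c "
from h import *
pose(-6,0,39)"
```

```text
t8.43 jig [-7.2  0.1 39.2] F jig [-4.2  0.8 -1. ] M [ 0.57 -0.27  0.05] w17.0
move [-1.2 -0.1  0.2] rotvec [ 0.    -0.    -0.001]
```

Emit:
{"fn": "drive_tool", "kwargs": {
  "increments": [
    {"tx": -0.2, "ty": 0, "tz": 0, "ax": 0, "ay": 0, "az": 0},
    {"tx": -0.3, "ty": 0, "tz": 0, "ax": 0, "ay": 0, "az": 0},
    {"tx": -0.4, "ty": 0, "tz": 0, "ax": 0, "ay": 0, "az": 0},
    {"tx": -0.5, "ty": 0, "tz": 0, "ax": 0, "ay": 0, "az": 0},
    {"tx": -0.5, "ty": 0, "tz": 0, "ax": 0, "ay": 0, "az": 0}
  ]
}}

```text
t: 9.05
tool_pos: [0.5808, 0.0221, 0.0392]
orientation: [3.141, -0.001, 1.256]
contact_force: [2.8, 4.6, -0.6]
grip_width: 0.017
```

```bash
python3 -c "
from h import *
pose(-6,0,39)"
```

```text
t9.05 jig [-7.   0.3 39.2] F jig [-5.3  1.2 -0.6] M [ 0.83 -0.55  0.  ] w17.0
move [-1.  -0.3  0.2] rotvec [ 0.001 -0.001 -0.001]
```

Emit:
{"fn": "drive_tool", "kwargs": {
  "increments": [
    {"tx": -0.2, "ty": 0.2, "tz": 0, "ax": 0, "ay": 0, "az": 0},
    {"tx": -0.4, "ty": 0.3, "tz": 0, "ax": 0, "ay": 0, "az": 0},
    {"tx": -0.5, "ty": 0.4, "tz": 0, "ax": 0, "ay": 0, "az": 0},
    {"tx": -0.6, "ty": 0.5, "tz": 0, "ax": 0, "ay": 0, "az": 0},
    {"tx": -0.6, "ty": 0.5, "tz": 0, "ax": 0, "ay": 0, "az": 0}
  ]
}}

```text
t: 9.68
tool_pos: [0.5813, 0.0216, 0.0393]
orientation: [3.14, -0.002, 1.256]
contact_force: [3.1, 5.1, -1.9]
grip_width: 0.0168
```

```bash
python3 -c "
from h import *
pose(-6,0,39)"
```

```text
t9.68 jig [-6.8  1.  39.3] F jig [-5.8  1.4 -1.9] M [ 0.92 -0.59  0.  ] w16.8
move [-0.8 -1.   0.3] rotvec [ 0.001 -0.002 -0.001]
```

Emit:
{"fn": "drive_tool", "kwargs": {
  "increments": [
    {"tx": -0.2, "ty": 0.3, "tz": 0, "ax": 0, "ay": 0, "az": 0},
    {"tx": -0.4, "ty": 0.5, "tz": 0, "ax": 0, "ay": 0, "az": 0},
    {"tx": -0.6, "ty": 0.7, "tz": 0, "ax": 0, "ay": 0, "az": 0},
    {"tx": -0.7, "ty": 0.8, "tz": 0, "ax": 0, "ay": 0, "az": 0},
    {"tx": -0.7, "ty": 0.8, "tz": 0, "ax": 0, "ay": 0, "az": 0}
  ]
}}

```text
t: 10.3
tool_pos: [0.5818, 0.0213, 0.0393]
orientation: [3.141, -0.002, 1.256]
contact_force: [2.0, 6.3, -0.7]
grip_width: 0.0168
```

```bash
python3 -c "
from h import *
pose(-6,0,39)"
```

```text
t10.30 jig [-6.6  1.6 39.3] F jig [-6.6 -0.1 -0.7] M [ 1.05 -0.42 -0.09] w16.8
move [-0.6 -1.6  0.3] rotvec [ 0.001 -0.002 -0.001]
```

Emit:
{"fn": "drive_tool", "kwargs": {
  "increments": [
    {"tx": -0.5, "ty": 0.1, "tz": 0, "ax": 0, "ay": 0, "az": 0},
    {"tx": -0.7, "ty": 0.1, "tz": 0, "ax": 0, "ay": 0, "az": 0},
    {"tx": -0.9, "ty": 0.1, "tz": 0, "ax": 0, "ay": 0, "az": 0},
    {"tx": -1.0, "ty": 0.1, "tz": 0, "ax": 0, "ay": 0, "az": 0},
    {"tx": -1.0, "ty": 0.1, "tz": 0, "ax": 0, "ay": 0, "az": 0}
  ]
}}

```text
t: 10.92
tool_pos: [0.5818, 0.0212, 0.0394]
orientation: [3.141, -0.004, 1.256]
contact_force: [3.3, 8.5, -0.8]
grip_width: 0.0171
```

```bash
python3 -c "
from h import *
pose(-6,0,39)"
```

```text
t10.93 jig [-6.5  1.6 39.4] F jig [-9.1  0.5 -0.8] M [ 1.44 -0.55 -0.07] w17.1
move [-0.5 -1.6  0.3] rotvec [ 0.001 -0.004 -0.001]
```

Emit:
{"fn": "drive_tool", "kwargs": {
  "increments": [
    {"tx": -1.0, "ty": 0.05, "tz": 0, "ax": 0, "ay": 0, "az": 0},
    {"tx": -1.2, "ty": 0.05, "tz": 0, "ax": 0, "ay": 0, "az": 0},
    {"tx": -1.35, "ty": 0.05, "tz": 0, "ax": 0, "ay": 0, "az": 0},
    {"tx": -1.35, "ty": 0.05, "tz": 0, "ax": 0, "ay": 0, "az": 0},
    {"tx": -1.35, "ty": 0.05, "tz": 0, "ax": 0, "ay": 0, "az": 0}
  ]
}}

```text
t: 11.55
tool_pos: [0.5818, 0.0211, 0.0394]
orientation: [3.14, -0.006, 1.255]
contact_force: [3.4, 10.0, 0.1]
grip_width: 0.0172
```

```bash
python3 -c "
from h import *
pose(-6,0,39)"
```

```text
t11.55 jig [-6.4  1.6 39.4] F jig [-10.5   0.1   0.1] M [ 1.78 -0.68 -0.04] w17.2
move [-0.4 -1.6  0.4] rotvec [ 0.001 -0.006 -0.001]
```

Emit:
{"fn": "drive_tool", "kwargs": {
  "increments": [
    {"tx": -1.5, "ty": 0, "tz": 0, "ax": 0, "ay": 0, "az": 0},
    {"tx": -1.6, "ty": 0, "tz": 0, "ax": 0, "ay": 0, "az": 0},
    {"tx": -1.65, "ty": 0, "tz": 0, "ax": 0, "ay": 0, "az": 0},
    {"tx": -1.65, "ty": 0, "tz": 0, "ax": 0, "ay": 0, "az": 0},
    {"tx": -1.65, "ty": 0, "tz": 0, "ax": 0, "ay": 0, "az": 0}
  ]
}}

```text
t: 12.18
tool_pos: [0.5817, 0.021, 0.0396]
orientation: [3.14, -0.009, 1.255]
contact_force: [4.2, 12.3, -1.0]
grip_width: 0.0169
```

Emit:
{"fn": "drive_tool", "kwargs": {
  "increments": [
    {"tx": -1.6, "ty": 0, "tz": 0, "ax": 0, "ay": 0, "az": 0},
    {"tx": -1.6, "ty": 0, "tz": 0, "ax": 0, "ay": 0, "az": 0},
    {"tx": -1.6, "ty": 0, "tz": 0, "ax": 0, "ay": 0, "az": 0},
    {"tx": -1.6, "ty": 0, "tz": 0, "ax": 0, "ay": 0, "az": 0},
    {"tx": -1.6, "ty": 0, "tz": 0, "ax": 0, "ay": 0, "az": 0}
  ]
}}

```text
t: 12.8
tool_pos: [0.5817, 0.021, 0.0397]
orientation: [3.139, -0.012, 1.255]
contact_force: [4.3, 11.6, -1.6]
grip_width: 0.017
```

```bash
python3 -c "
from h import *
pose(-6,0,39)"
```

```text
t12.80 jig [-6.3  1.5 39.7] F jig [-12.3   0.5  -1.6] M [ 2.06 -0.79  0.02] w17.0
move [-0.3 -1.5  0.7] rotvec [ 0.003 -0.012 -0.002]
```

Emit:
{"fn": "drive_tool", "kwargs": {
  "increments": [
    {"tx": -1.6, "ty": 0.2, "tz": 0, "ax": 0, "ay": 0, "az": 0},
    {"tx": -1.6, "ty": 0.4, "tz": 0, "ax": 0, "ay": 0, "az": 0},
    {"tx": -1.6, "ty": 0.6, "tz": 0, "ax": 0, "ay": 0, "az": 0},
    {"tx": -1.6, "ty": 0.6, "tz": 0, "ax": 0, "ay": 0, "az": 0},
    {"tx": -1.6, "ty": 0.6, "tz": 0, "ax": 0, "ay": 0, "az": 0}
  ]
}}

```text
t: 13.42
tool_pos: [0.5819, 0.021, 0.0397]
orientation: [3.14, -0.015, 1.255]
contact_force: [3.7, 12.6, -0.7]
grip_width: 0.0171
```

```bash
python3 -c "
from h import *
pose(-6,0,39)"
```

```text
t13.43 jig [-6.3  1.7 39.7] F jig [-13.1  -0.4  -0.7] M [ 2.15 -0.59 -0.1 ] w17.1
move [-0.3 -1.7  0.7] rotvec [ 0.002 -0.015 -0.002]
```

Emit:
{"fn": "drive_tool", "kwargs": {
  "increments": [
    {"tx": -1.6, "ty": -0.2, "tz": 0, "ax": 0, "ay": 0, "az": 0},
    {"tx": -1.6, "ty": -0.4, "tz": 0, "ax": 0, "ay": 0, "az": 0},
    {"tx": -1.6, "ty": -0.6, "tz": 0, "ax": 0, "ay": 0, "az": 0},
    {"tx": -1.6, "ty": -0.6, "tz": 0, "ax": 0, "ay": 0, "az": 0},
    {"tx": -1.6, "ty": -0.6, "tz": 0, "ax": 0, "ay": 0, "az": 0}
  ]
}}

```text
t: 14.05
tool_pos: [0.5816, 0.021, 0.04]
orientation: [3.138, -0.018, 1.255]
contact_force: [6.7, 11.8, -0.8]
grip_width: 0.0167
```

```bash
python3 -c "
from h import *
pose(-6,0,39)"
```

```text
t14.05 jig [-6.3  1.4 40. ] F jig [-13.3   2.8  -0.8] M [ 1.94 -1.   -0.06] w16.7
move [-0.3 -1.4  1. ] rotvec [ 0.004 -0.018 -0.002]
```

Emit:
{"fn": "drive_tool", "kwargs": {
  "increments": [
    {"tx": -1.3, "ty": 0.3, "tz": 0, "ax": 0, "ay": 0, "az": 0},
    {"tx": -1.3, "ty": 0.6, "tz": 0, "ax": 0, "ay": 0, "az": 0},
    {"tx": -1.4, "ty": 0.9, "tz": 0, "ax": 0, "ay": 0, "az": 0},
    {"tx": -1.4, "ty": 1.1, "tz": 0, "ax": 0, "ay": 0, "az": 0},
    {"tx": -1.4, "ty": 1.1, "tz": 0, "ax": 0, "ay": 0, "az": 0}
  ]
}}

```text
t: 14.68
tool_pos: [0.582, 0.021, 0.0399]
orientation: [3.139, -0.02, 1.255]
contact_force: [3.4, 11.5, -0.3]
grip_width: 0.0168
```

```bash
python3 -c "
from h import *
import pickle
pose(-6,0,39)
s=env.snapshot('scene');pickle.dump(s,open('sc3.pkl','wb'))
cv2.imwrite('pics/sc3.png',cv2.resize(s['frame'][220:310,205:315],None,fx=6.6,fy=6.6,interpolation=cv2.INTER_CUBIC))"
```

```text
t14.68 jig [-6.4  1.8 39.9] F jig [-12.   -0.3  -0.3] M [ 2.01 -0.44 -0.1 ] w16.8
move [-0.4 -1.8  0.9] rotvec [ 0.002 -0.02  -0.002]
```

View pics/sc3.png

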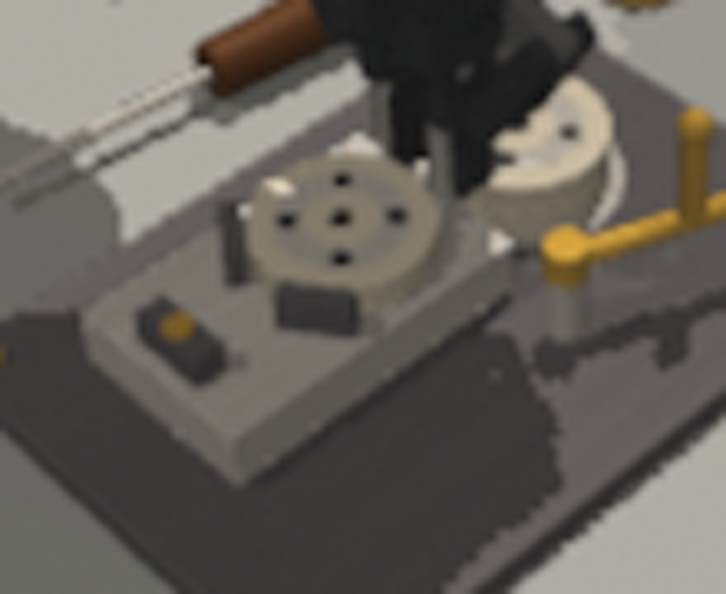

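The disc sits in the V, close to both blocks, with its centre at crop (341,217). Fy is about 0 at Fx about 12 N, which means both faces carry load. I'll hold this steady target for over 0.5 s using camera holds and log the force.

```bash
python3 -c "
from h import *
import pickle
s=pickle.load(open('sc3.pkl','rb'))
w=unproj(s,[[205+341/6.6,220+217/6.6]],.0465)[0,:2]-J[:2];C,S=np.cos(J[2]),np.sin(J[2]);print('disc',(C*w[0]+S*w[1])*1e3,(-S*w[0]+C*w[1])*1e3)
for i in range(15):
    env.snapshot('top')
    if i%2: pose()
"
```

```text
disc 35.26720627003173 0.44578137228850656
t14.82 jig [-6.4  1.8 39.9] F jig [-12.6  -1.   -1.4] M [ 2.01 -0.37 -0.08] w17.0
t14.93 jig [-6.4  1.8 39.9] F jig [-12.2  -1.   -1. ] M [ 2.01 -0.38 -0.07] w17.0
t15.03 jig [-6.4  1.8 39.9] F jig [-12.9  -1.3  -1. ] M [ 1.97 -0.43 -0.03] w17.3
t15.12 jig [-6.4  1.8 39.9] F jig [-11.4  -0.1  -0.9] M [ 1.95 -0.37 -0.11] w17.0
t15.22 jig [-6.4  1.8 39.9] F jig [-12.1  -1.1  -0.4] M [ 2.   -0.38 -0.06] w17.2
t15.32 jig [-6.4  1.8 39.9] F jig [-12.8  -0.9   0.3] M [ 2.06 -0.53 -0.05] w16.9
t15.43 jig [-6.4  1.8 39.9] F jig [-12.6  -1.3  -0.6] M [ 2.01 -0.4  -0.09] w17.0
```

Emit:
{"fn": "drive_tool", "kwargs": {
  "increments": [
    {"tx": 3, "ty": 0, "tz": 0, "ax": 0, "ay": 0, "az": 0},
    {"tx": 10, "ty": 0, "tz": -2, "ax": 0, "ay": -0.01, "az": 0},
    {"tx": 16, "ty": 0, "tz": -15, "ax": 0, "ay": -0.02, "az": 0},
    {"tx": 18, "ty": 0, "tz": -45, "ax": 0, "ay": -0.02, "az": 0},
    {"tx": 20, "ty": 0, "tz": -85, "ax": 0, "ay": -0.02, "az": 0}
  ]
}}

```text
t: 16.1
tool_pos: [0.5872, 0.0387, 0.1265]
orientation: [3.14, 0.001, 1.255]
contact_force: [2.1, 0.3, 1.3]
grip_width: 0.0171
```

```bash
python3 -c "
from h import *
pose(-46,78,125,np.radians(-21))"
```

```text
t16.10 jig [-24.8   1.3 126.5] F jig [-0.9  1.9  1.3] M [ 0.06 -0.03 -0.  ] w17.1
move [21.3 76.6  1.6] rotvec [0.002 0.001 0.365]
```

Emit:
{"fn": "drive_tool", "kwargs": {
  "increments": [
    {"tx": 4, "ty": 15, "tz": 0, "ax": 0, "ay": 0, "az": 0.1},
    {"tx": 10, "ty": 35, "tz": 0, "ax": 0, "ay": 0, "az": 0.2},
    {"tx": 16, "ty": 57, "tz": 0, "ax": 0, "ay": 0, "az": 0.3},
    {"tx": 20, "ty": 72, "tz": 0, "ax": 0, "ay": 0, "az": 0.365},
    {"tx": 21.3, "ty": 76.6, "tz": 1, "ax": 0, "ay": 0, "az": 0.365}
  ],
  "grip": 0.28
}}

```text
t: 16.73
tool_pos: [0.6672, 0.0352, 0.1262]
orientation: [3.139, 0.0, 0.891]
contact_force: [-1.1, 0.2, -0.1]
grip_width: 0.0238
```

```bash
python3 -c "
from h import *
pose(-46,78,55,np.radians(-21))
s=env.snapshot('scene')
cv2.imwrite('pics/sc4.png',cv2.resize(s['frame'][175:315,205:385],None,fx=4.2,fy=4.2,interpolation=cv2.INTER_CUBIC))"
```

```text
t16.73 jig [-46.2  78.5 126.2] F jig [ 0.2 -1.1 -0.1] M [0.01 0.02 0.01] w23.8
move [-0.3 -0.6 71.2] rotvec [0.003 0.    0.   ]
```

View pics/sc4.png

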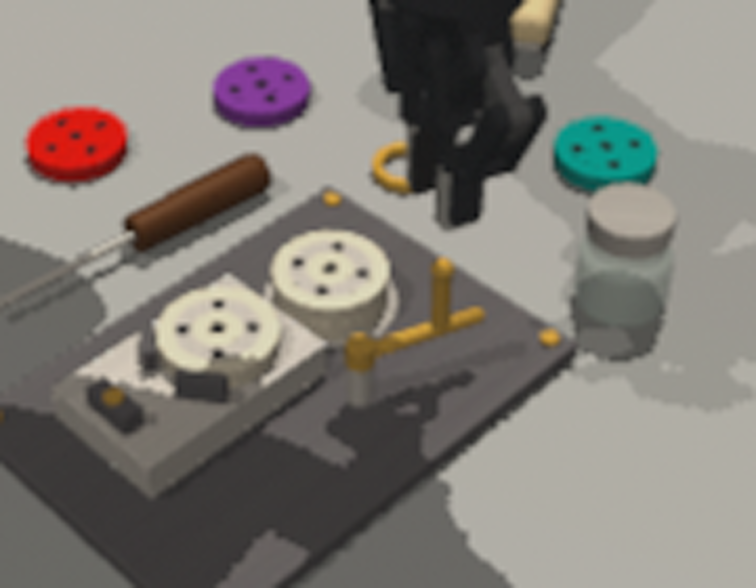

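Disc is home in the V, and the two stacked wheels are in place. The fingers hang above the pin, whose ball is at crop (443,267). Cross-checking the ball position against this view.

```bash
python3 -c "
from h import *
import pickle
s=pickle.load(open('sc3.pkl','rb'));t=pickle.load(open('top0.pkl','rb'));C,S=np.cos(J[2]),np.sin(J[2])
def j(s,uv,z):
    w=unproj(s,[uv],z)[0,:2]-J[:2];return np.round([(C*w[0]+S*w[1])*1e3,(-S*w[0]+C*w[1])*1e3],1)
print('ball',j(s,(205+443/4.2,175+267/4.2),.084),'pivot',j(s,(205+360/4.2,175+348/4.2),.050),'jar',j(t,(330*.7,178*.7),.065))"
```

```text
ball [-47.8  78.8] pivot [-2.8 65.3] jar [-168.9  109.2]
```

Emit:
{"fn": "drive_tool", "kwargs": {
  "increments": [
    {"tx": 0.5, "ty": 0, "tz": 12, "ax": 0, "ay": 0, "az": 0},
    {"tx": 0.5, "ty": 0, "tz": 28, "ax": 0, "ay": 0, "az": 0},
    {"tx": 0.5, "ty": 0, "tz": 45, "ax": 0, "ay": 0, "az": 0},
    {"tx": 0.5, "ty": 0, "tz": 60, "ax": 0, "ay": 0, "az": 0},
    {"tx": 0.5, "ty": 0, "tz": 69, "ax": 0, "ay": 0, "az": 0}
  ]
}}

```text
t: 17.4
tool_pos: [0.6671, 0.0355, 0.0554]
orientation: [3.141, 0.001, 0.891]
contact_force: [-1.1, 0.4, -0.1]
grip_width: 0.0237
```

```bash
cat >> h.py <<'E'
def arc(th,lead=6,z=56,r=45):
    "tool pose to put the pin at angle th (deg) with trailing pad touching"
    a=np.radians(th);t=np.array([-np.sin(a),np.cos(a)]);p=np.array([-4,62])+r*np.array([np.cos(a),np.sin(a)])+lead*t
    print(th,end=" ");pose(p[0],p[1],z,a-np.pi)
E
python3 -c "
from h import *
for a in (159,165,171,177,183,189): arc(a)"
```

```text
159 t17.40 jig [-46.5  78.3  55.4] F jig [-0.  -1.1 -0.1] M [0.01 0.01 0.02] w23.7
move [-0.5 -6.  -0.6] rotvec [0.001 0.001 0.001]
165 t17.40 jig [-46.5  78.3  55.4] F jig [-0.  -1.1 -0.1] M [0.01 0.01 0.02] w23.7
move [ -1.3 -10.7  -0.6] rotvec [ 0.001  0.001 -0.104]
171 t17.40 jig [-46.5  78.3  55.4] F jig [-0.  -1.1 -0.1] M [0.01 0.01 0.02] w23.7
move [ -2.7 -15.2  -0.6] rotvec [ 0.001  0.001 -0.208]
177 t17.40 jig [-46.5  78.3  55.4] F jig [-0.  -1.1 -0.1] M [0.01 0.01 0.02] w23.7
move [ -4.5 -19.6  -0.6] rotvec [ 0.001  0.001 -0.313]
183 t17.40 jig [-46.5  78.3  55.4] F jig [-0.  -1.1 -0.1] M [0.01 0.01 0.02] w23.7
move [ -6.8 -23.8  -0.6] rotvec [ 0.001  0.001 -0.418]
189 t17.40 jig [-46.5  78.3  55.4] F jig [-0.  -1.1 -0.1] M [0.01 0.01 0.02] w23.7
move [ -9.5 -27.7  -0.6] rotvec [ 0.     0.002 -0.523]
```

Emit:
{"fn": "drive_tool", "kwargs": {
  "increments": [
    {"tx": -0.5, "ty": -5, "tz": -0.5, "ax": 0, "ay": 0, "az": 0},
    {"tx": -1.3, "ty": -10.7, "tz": -0.5, "ax": 0, "ay": 0, "az": -0.105},
    {"tx": -2.7, "ty": -15.2, "tz": -0.5, "ax": 0, "ay": 0, "az": -0.21},
    {"tx": -4.5, "ty": -19.6, "tz": -0.5, "ax": 0, "ay": 0, "az": -0.315},
    {"tx": -6.8, "ty": -23.8, "tz": -0.5, "ax": 0, "ay": 0, "az": -0.42}
  ]
}}

```text
t: 18.02
tool_pos: [0.6447, 0.0451, 0.0566]
orientation: [3.139, 0.002, 1.315]
contact_force: [2.4, -0.4, -1.6]
grip_width: 0.0239
```

```bash
python3 -c "
from h import *
for a in (189,195,201,207,213): arc(a)"
```

```text
189 t18.02 jig [-48.7  54.   56.6] F jig [-0.3  2.4 -1.6] M [-0.2  -0.3  -0.05] w23.9
move [-0.9 -5.   0.6] rotvec [ 0.002  0.002 -0.099]
195 t18.02 jig [-48.7  54.   56.6] F jig [-0.3  2.4 -1.6] M [-0.2  -0.3  -0.05] w23.9
move [-2.2 -9.6  0.6] rotvec [ 0.002  0.002 -0.204]
201 t18.02 jig [-48.7  54.   56.6] F jig [-0.3  2.4 -1.6] M [-0.2  -0.3  -0.05] w23.9
move [ -4.  -13.9   0.6] rotvec [ 0.002  0.002 -0.309]
207 t18.02 jig [-48.7  54.   56.6] F jig [-0.3  2.4 -1.6] M [-0.2  -0.3  -0.05] w23.9
move [ -6.3 -18.1   0.6] rotvec [ 0.002  0.002 -0.413]
213 t18.02 jig [-48.7  54.   56.6] F jig [-0.3  2.4 -1.6] M [-0.2  -0.3  -0.05] w23.9
move [ -8.9 -22.1   0.6] rotvec [ 0.002  0.002 -0.518]
```

Emit:
{"fn": "drive_tool", "kwargs": {
  "increments": [
    {"tx": -0.9, "ty": -5, "tz": 0.5, "ax": 0, "ay": 0, "az": -0.1},
    {"tx": -2.2, "ty": -9.6, "tz": 0.5, "ax": 0, "ay": 0, "az": -0.205},
    {"tx": -4, "ty": -13.9, "tz": 0.5, "ax": 0, "ay": 0, "az": -0.31},
    {"tx": -6.3, "ty": -18.1, "tz": 0.5, "ax": 0, "ay": 0, "az": -0.415},
    {"tx": -8.9, "ty": -22.1, "tz": 0.5, "ax": 0, "ay": 0, "az": -0.52}
  ]
}}

```text
t: 18.65
tool_pos: [0.6216, 0.042, 0.0569]
orientation: [3.138, 0.004, 1.838]
contact_force: [1.9, -1.5, 0.5]
grip_width: 0.0238
```

```bash
python3 -c "
from h import *
for a in (219,225,231,237,243): arc(a)"
```

```text
219 t18.65 jig [-38.6  33.   56.9] F jig [0.8 2.3 0.5] M [-0.12 -0.34  0.  ] w23.8
move [-0.7 -5.2  0.9] rotvec [ 0.004  0.004 -0.099]
225 t18.65 jig [-38.6  33.   56.9] F jig [0.8 2.3 0.5] M [-0.12 -0.34  0.  ] w23.8
move [-2.  -9.7  0.9] rotvec [ 0.004  0.004 -0.204]
231 t18.65 jig [-38.6  33.   56.9] F jig [0.8 2.3 0.5] M [-0.12 -0.34  0.  ] w23.8
move [ -3.8 -14.1   0.9] rotvec [ 0.003  0.004 -0.309]
237 t18.65 jig [-38.6  33.   56.9] F jig [0.8 2.3 0.5] M [-0.12 -0.34  0.  ] w23.8
move [ -6.1 -18.3   0.9] rotvec [ 0.003  0.004 -0.413]
243 t18.65 jig [-38.6  33.   56.9] F jig [0.8 2.3 0.5] M [-0.12 -0.34  0.  ] w23.8
move [ -8.7 -22.3   0.9] rotvec [ 0.003  0.005 -0.518]
```

Emit:
{"fn": "drive_tool", "kwargs": {
  "increments": [
    {"tx": -0.7, "ty": -5.2, "tz": 0.8, "ax": 0, "ay": 0, "az": -0.1},
    {"tx": -2, "ty": -9.7, "tz": 0.8, "ax": 0.002, "ay": 0.002, "az": -0.205},
    {"tx": -3.8, "ty": -14.1, "tz": 0.8, "ax": 0.003, "ay": 0.004, "az": -0.31},
    {"tx": -6.1, "ty": -18.3, "tz": 0.8, "ax": 0.003, "ay": 0.004, "az": -0.415},
    {"tx": -8.7, "ty": -22.3, "tz": 0.8, "ax": 0.003, "ay": 0.004, "az": -0.52}
  ]
}}

```text
t: 19.27
tool_pos: [0.6031, 0.0278, 0.057]
orientation: [3.14, 0.003, 2.362]
contact_force: [2.1, -0.6, 0.4]
grip_width: 0.0242
```

```bash
python3 -c "
from h import *
for a in (247,251,255,259,262): arc(a)"
```

```text
247 t19.27 jig [-19.4  19.8  57. ] F jig [-0.1  2.2  0.4] M [ 0.05 -0.39 -0.01] w24.2
move [-0.1 -3.6  1. ] rotvec [ 0.002  0.003 -0.064]
251 t19.27 jig [-19.4  19.8  57. ] F jig [-0.1  2.2  0.4] M [ 0.05 -0.39 -0.01] w24.2
move [-0.8 -6.7  1. ] rotvec [ 0.002  0.003 -0.134]
255 t19.27 jig [-19.4  19.8  57. ] F jig [-0.1  2.2  0.4] M [ 0.05 -0.39 -0.01] w24.2
move [-1.8 -9.8  1. ] rotvec [ 0.001  0.003 -0.204]
259 t19.27 jig [-19.4  19.8  57. ] F jig [-0.1  2.2  0.4] M [ 0.05 -0.39 -0.01] w24.2
move [ -2.9 -12.7   1. ] rotvec [ 0.001  0.003 -0.274]
262 t19.27 jig [-19.4  19.8  57. ] F jig [-0.1  2.2  0.4] M [ 0.05 -0.39 -0.01] w24.2
move [ -3.9 -14.9   1. ] rotvec [ 0.001  0.003 -0.326]
```

Emit:
{"fn": "drive_tool", "kwargs": {
  "increments": [
    {"tx": -0.1, "ty": -3.6, "tz": 0.8, "ax": 0, "ay": 0, "az": -0.065},
    {"tx": -0.8, "ty": -6.7, "tz": 0.8, "ax": 0, "ay": 0.002, "az": -0.135},
    {"tx": -1.8, "ty": -9.8, "tz": 0.8, "ax": 0.001, "ay": 0.003, "az": -0.205},
    {"tx": -2.9, "ty": -12.7, "tz": 0.8, "ax": 0.001, "ay": 0.003, "az": -0.275},
    {"tx": -3.9, "ty": -14.9, "tz": 0.8, "ax": 0.001, "ay": 0.003, "az": -0.325}
  ]
}}

```text
t: 19.9
tool_pos: [0.596, 0.0146, 0.0572]
orientation: [3.14, 0.003, 2.689]
contact_force: [2.0, 1.5, -0.6]
grip_width: 0.0238
```

```bash
python3 -c "
from h import *
for a in (264,266,268,270): arc(a)"
```

```text
264 t19.90 jig [-4.6 17.1 57.2] F jig [-2.1  1.5 -0.6] M [ 0.23 -0.27 -0.01] w23.8
move [ 0.3 -1.9  1.2] rotvec [ 0.001  0.003 -0.034]
266 t19.90 jig [-4.6 17.1 57.2] F jig [-2.1  1.5 -0.6] M [ 0.23 -0.27 -0.01] w23.8
move [-0.  -3.5  1.2] rotvec [ 0.001  0.003 -0.069]
268 t19.90 jig [-4.6 17.1 57.2] F jig [-2.1  1.5 -0.6] M [ 0.23 -0.27 -0.01] w23.8
move [-0.4 -5.   1.2] rotvec [ 0.001  0.003 -0.104]
270 t19.90 jig [-4.6 17.1 57.2] F jig [-2.1  1.5 -0.6] M [ 0.23 -0.27 -0.01] w23.8
move [-0.8 -6.6  1.2] rotvec [ 0.001  0.003 -0.139]
```

Last few degrees, slowly, until the stop is felt.

Emit:
{"fn": "drive_tool", "kwargs": {
  "increments": [
    {"tx": 0, "ty": -1.0, "tz": 0.5, "ax": 0, "ay": 0, "az": -0.03},
    {"tx": 0, "ty": -2.0, "tz": 0.8, "ax": 0, "ay": 0.002, "az": -0.05},
    {"tx": 0, "ty": -3.0, "tz": 0.8, "ax": 0, "ay": 0.003, "az": -0.07},
    {"tx": -0.2, "ty": -4.0, "tz": 0.8, "ax": 0, "ay": 0.003, "az": -0.09},
    {"tx": -0.3, "ty": -4.8, "tz": 0.8, "ax": 0, "ay": 0.003, "az": -0.1}
  ]
}}

```text
t: 20.52
tool_pos: [0.5942, 0.0101, 0.0564]
orientation: [3.14, -0.0, 2.79]
contact_force: [1.6, 1.2, 1.3]
grip_width: 0.024
```

```bash
python3 -c "
from h import *
for a in (268,270): arc(a)"
```

```text
268 t20.52 jig [ 0.2 16.7 56.4] F jig [-1.7  1.2  1.3] M [ 0.27 -0.19 -0.02] w24.0
move [-0.1 -0.2  0.4] rotvec [ 0.001 -0.    -0.003]
270 t20.52 jig [ 0.2 16.7 56.4] F jig [-1.7  1.2  1.3] M [ 0.27 -0.19 -0.02] w24.0
move [-0.4 -1.8  0.4] rotvec [ 0.001 -0.    -0.038]
```

Emit:
{"fn": "drive_tool", "kwargs": {
  "increments": [
    {"tx": 0, "ty": -0.4, "tz": 0, "ax": 0, "ay": 0, "az": -0.01},
    {"tx": 0, "ty": -0.8, "tz": 0, "ax": 0, "ay": 0, "az": -0.02},
    {"tx": -0.1, "ty": -1.2, "tz": 0, "ax": 0, "ay": 0, "az": -0.03},
    {"tx": -0.1, "ty": -1.6, "tz": 0, "ax": 0, "ay": 0, "az": -0.035},
    {"tx": -0.1, "ty": -1.8, "tz": 0, "ax": 0, "ay": 0, "az": -0.035}
  ]
}}

```text
t: 21.15
tool_pos: [0.594, 0.009, 0.0564]
orientation: [3.139, 0.001, 2.825]
contact_force: [4.5, 5.6, -0.9]
grip_width: 0.0239
```

```bash
python3 -c "
from h import *
for a in (270,): arc(a)"
```

```text
270 t21.15 jig [ 1.3 16.9 56.4] F jig [-6.7  2.5 -0.9] M [ 0.99 -0.63 -0.03] w23.9
move [-0.1 -0.7  0.4] rotvec [ 0.003  0.001 -0.003]
```

Emit:
{"fn": "drive_tool", "kwargs": {
  "increments": [
    {"tx": 0, "ty": -0.3, "tz": 0, "ax": 0, "ay": 0, "az": 0},
    {"tx": 0, "ty": -0.6, "tz": 0, "ax": 0, "ay": 0, "az": 0},
    {"tx": 0, "ty": -0.8, "tz": 0, "ax": 0, "ay": 0, "az": 0},
    {"tx": 0, "ty": -1.0, "tz": 0, "ax": 0, "ay": 0, "az": 0},
    {"tx": 0, "ty": -1.0, "tz": 0, "ax": 0, "ay": 0, "az": 0}
  ]
}}

```text
t: 21.78
tool_pos: [0.594, 0.009, 0.0564]
orientation: [3.137, 0.001, 2.825]
contact_force: [4.7, 8.0, -0.5]
grip_width: 0.0242
```

```bash
python3 -c "
from h import *
for a in (270,): arc(a)"
```

```text
270 t21.77 jig [ 1.3 16.9 56.4] F jig [-9.1  2.  -0.5] M [ 1.19 -0.63 -0.01] w24.2
move [-0.1 -0.7  0.4] rotvec [ 0.004  0.001 -0.003]
```

The stop is solid: 9 N and no motion. Next I'll centre the cage on the pin, lift straight out, and look.

Emit:
{"fn": "drive_tool", "kwargs": {
  "increments": [
    {"tx": 0, "ty": 2, "tz": 0, "ax": 0, "ay": 0, "az": 0},
    {"tx": 0, "ty": 5.5, "tz": 0, "ax": 0, "ay": 0, "az": 0},
    {"tx": 0, "ty": 5.5, "tz": -12, "ax": 0, "ay": 0, "az": 0},
    {"tx": 0, "ty": 5.5, "tz": -40, "ax": 0, "ay": 0, "az": 0},
    {"tx": 0, "ty": 5.5, "tz": -80, "ax": 0, "ay": 0, "az": 0}
  ]
}}

```text
t: 22.4
tool_pos: [0.5951, 0.0137, 0.1374]
orientation: [3.138, -0.001, 2.825]
contact_force: [0.5, 0.3, 0.0]
grip_width: 0.0243
```

Emit:
{"fn": "drive_tool", "kwargs": {
  "increments": [
    {"tx": 0, "ty": 15, "tz": -20, "ax": 0, "ay": 0, "az": 0},
    {"tx": 0, "ty": 45, "tz": -40, "ax": 0, "ay": 0, "az": 0},
    {"tx": 0, "ty": 90, "tz": -60, "ax": 0, "ay": 0, "az": 0},
    {"tx": 0, "ty": 135, "tz": -75, "ax": 0, "ay": 0, "az": 0},
    {"tx": 0, "ty": 170, "tz": -80, "ax": 0, "ay": 0, "az": 0}
  ]
}}

```text
t: 23.02
tool_pos: [0.6483, 0.1765, 0.2201]
orientation: [3.137, 0.002, 2.825]
contact_force: [0.1, -0.1, -0.5]
grip_width: 0.0238
```

Emit:
{"fn": "drive_tool", "kwargs": {
  "increments": [
    {"tx": 0, "ty": 20, "tz": 0, "ax": 0, "ay": 0, "az": 0},
    {"tx": 0, "ty": 50, "tz": 0, "ax": 0, "ay": 0, "az": 0},
    {"tx": 0, "ty": 80, "tz": 0, "ax": 0, "ay": 0, "az": 0},
    {"tx": 0, "ty": 100, "tz": 0, "ax": 0, "ay": 0, "az": 0},
    {"tx": 0, "ty": 110, "tz": 0, "ax": 0, "ay": 0, "az": 0}
  ]
}}

```text
t: 23.65
tool_pos: [0.6825, 0.2817, 0.221]
orientation: [3.137, 0.002, 2.826]
contact_force: [0.2, -0.8, -0.4]
grip_width: 0.0241
```

```bash
python3 -c "
from h import *
import pickle
pose()
s=env.snapshot('top');pickle.dump(s,open('top5.pkl','wb'))
a=cv2.resize(s['frame'][130:275,225:400],None,fx=2.25,fy=2,interpolation=cv2.INTER_CUBIC)
c=env.snapshot('scene');pickle.dump(c,open('sc5.pkl','wb'));b=cv2.resize(c['frame'][190:330,190:370],None,fx=4.2,fy=4.2,interpolation=cv2.INTER_CUBIC)
cv2.imwrite('pics/sc5.png',b)
cv2.imwrite('pics/top5.png',cv2.resize(s['frame'][130:275,225:400],None,fx=4.5,fy=4,interpolation=cv2.INTER_CUBIC))"
```

```text
t23.65 jig [-285.4   16.9  221. ] F jig [ 0.7  0.5 -0.4] M [-0.    0.01 -0.02] w24.1
```

View pics/top5.png

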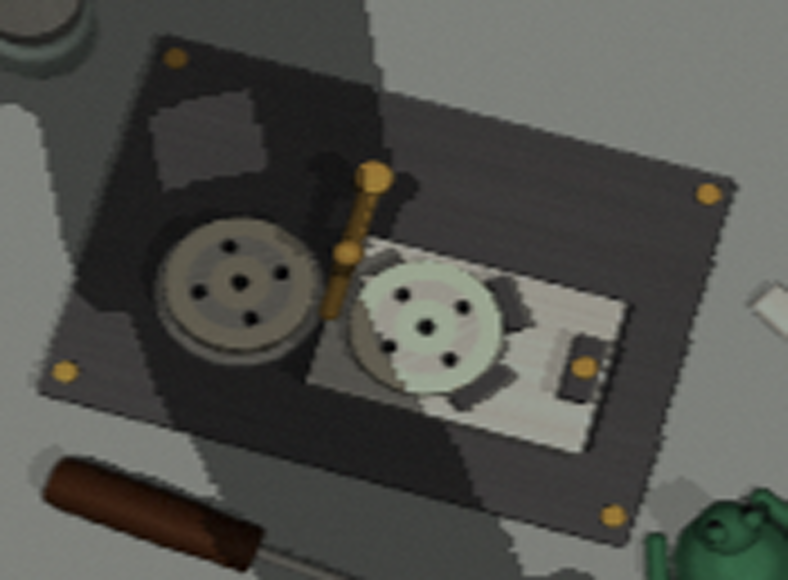

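View pics/sc5.png

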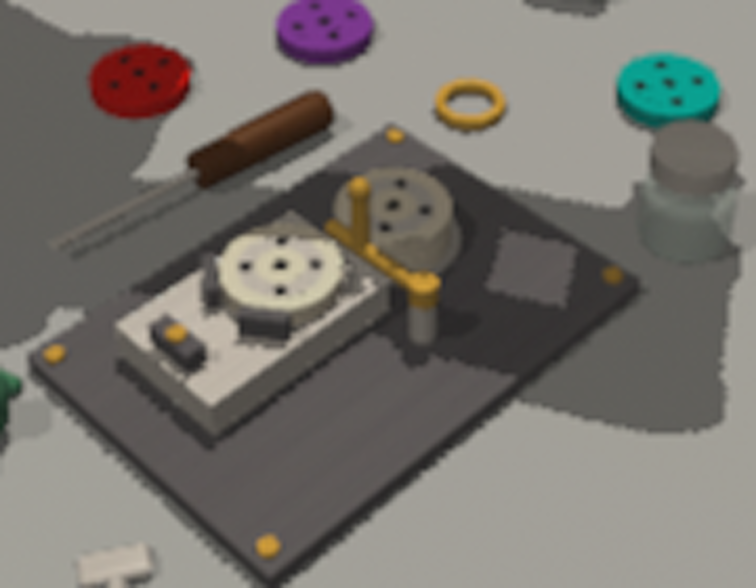

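The toggle arm lies across behind the wheel, from (374,178) to (330,318). The wheel, centred at (426,327), touches both V blocks. The two-wheel stack is centred near (240,282). Numeric check, then hand in.

```bash
python3 -c "
from h import *
import pickle
s=pickle.load(open('top5.pkl','rb'));C,S=np.cos(J[2]),np.sin(J[2])
def j(q,z):
    w=unproj(s,[np.array(q)/[4.5,4]+[225,130]-.4],z)[0,:2]-J[:2];return np.round([(C*w[0]+S*w[1])*1e3,(-S*w[0]+C*w[1])*1e3],1)
print('mid',j((240,282.5),.036),'disc',j((426,327),.0465),'pivot',j((374,178),.050),'armtip',j((330,318),.0435))
print(env.finish_job())"
```

```text
mid [-44.5   0.2] disc [36.2 -0.1] pivot [-4.  61.8] armtip [-3.3 -6.8]
the job is handed in; nothing more can be done
None
```

The job is done and handed in at about 24 s on the robot's clock. I got no verdict back, so what follows rests on my own checks.

- **Flywheel:** I pushed it off the stack and along the bed with two slightly opened fingers behind the rim. It first met one V face, so I moved over until the sideways force was near zero, meaning both faces carried load. I then held it there for about 0.75 s at 11.4–12.9 N. The highest pressing force I read was about 13.6 N, though I read it only between moves, not during them.
- **Toggle:** I swung it by its pin with the fingers loosely around it, at about 2–3 N. At the end it held still against 9 N, so it is on its stop. I then lifted clear without touching it.
- **Final view from above:** In the jig's frame, the flywheel's centre is at (36.2, -0.1) mm and it touches both blocks. The toggle's arm points along -y, with its tip at (-3.3, -6.8) mm. The middle wheel is at (-44.5, 0.2) mm, within measuring error of where it started. The bystanders in view around the jig (jar, screwdriver, ring, key and part of the frog) look unmoved. The sedan was outside the final crops, so I did not check it.

One disagreement: the tool's sideways reading at home was about 1.7 mm, while the pictures put the wheel within 0.5 mm of centre. That is within the stated 2 mm camera calibration.

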